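# Show the rinsed pump filter to the inspection camera

### The arm

A 6-joint arm with a two-finger parallel gripper is mounted at the origin on a cart in front of the work surface, level with it; the furniture and walls round the work are solid. World frame = base frame: x ahead of the robot, y to its left, z up, the work surface at z = 0. Lengths are in mm, angles in rad, forces in N, time in s.
With the tool pointing down it reaches from about 350 to 775 mm from the base axis. Payload 7.3 kg.
Tool frame: the origin (TCP) lies midway between the tips of the shut fingers; the grasp point (between the pads) lies 19 mm behind it; z points along the fingers, y is the line along which they close (so a half turn about z gives the same grasp; the last joint's range is limited). The gripper opens to 92 mm and grips with 3 to 60 N. Pads are 19 mm wide; open, the fingers measure 130 mm over their backs; the gripper's body (75 mm by 190 mm) begins 47 mm behind the grasp point.
Start: joints at [1.083, 0.342, 1.524, -0, 1.275, -0.146], TCP at [175.958, 494.655, 226.741] pointing down, gripper open.
Joint ranges: [-2.53, 2.53], [-0.77, 2.02], [0.04, 2.7], [-1, 4.14], [0.28, 2.66], [-3.11, 3.11]. Speed limits (rad/s): [2.57, 2.57, 3.14, 3.14, 3.14, 3.14].

### API

Orientations are given as [roll, pitch, yaw] about the fixed x, y, z axes, in that order (R = Rz(yaw) Ry(pitch) Rx(roll)).
In Python, from plant import bot gives the robot as it stands. The module is installed in compiled form; this text tells all that it offers.
- The arm moves only by the shell command python3 -m crank 'ROWS' [OPENING]. ROWS is JSON, a list of rows, each a list of 6 numbers: the shift along the tool's x, y, z in m, then the turn, a rotation vector about the tool's x, y, z in rad. In form: [[dx, dy, dz, wx, wy, wz], ...]. A call has 1 to 5 rows; each row shifts and turns the commanded pose from where the row before left it, along the tool's axes as they then stand; what a row does not reach is not made up. A row lasts 1/8 s, in which the tool goes at most 62.5 mm and 10.7 degrees, less where a joint would pass 70% of its speed; a pose out of reach is approached as far as the arm can. A call is refused whole if a number of a shift passes 0.0625 or a number of a turn 0.188, either way. A call with a gripper value outside its range is refused whole. OPENING is the opening in per cent of the stroke, from 0 (shut) to 100 (fully open), set as the call begins (- or left out, the last holds). The fingers move at their own pace and stop on an object; the grip force is fixed at half the most. Time passes only in rows, so rows that do not move let the fingers close. It gives the time, the measured TCP pose, the force, the opening and the grip force at its end, in the units of the state.
- bot.get_obs(): the state, without advancing time (a new reading comes with each control period).
- bot.capture(name): name is "side" or "top"; returns a dict with "color" (384x512x3 uint8, blue, green, red), "fov_y" (degrees; the focal length in pixels is half the picture's height over the tangent of half this angle, whatever the lens; pixels are square), "cx", "cy" (the principal point, pixels), "extrinsics" (4x4, takes a point from world to camera coordinates). Camera axes: x right, y up, looking along -z (the intrinsics and any distortion apply to the point x, -y, -z); pixel columns grow to the right and rows downward; lengths in mm; the calibration is good to about 2 mm. A picture is of the moment at which its call begins. There is no depth.
- bot.close_job(): hands the job in; it is judged then, once.
The state is a dict: "time": time; "joint_positions": joint angles; "dq": joint speeds; "tau": joint torques, N m; "tool_pos": TCP position; "tcp_rot": TCP orientation; "contact_force": force on the tool from outside, world axes, zero at the start; "moment": the same for the moment, N m; "grip_width": finger opening in mm; "finger_force": force on a finger pad.
Only numpy, scipy, OpenCV 4.12 (cv2) and the standard library are available. Lean on these libraries where they do the work, as an engineer would, in place of code of your own. Each camera call takes 0.05 s, during which the arm holds its last target. There are 200 camera calls.

### The job

The washer's drain-pump filter has been rinsed and stands under the rinse can on its stand. Lift the can off by its handle, set it upright on the middle of the round black drip mat and let go; then take the filter out of the stand by its blue bar grip and hold it still in the air in front of the inspection camera, upright, its cage centred on the lens axis 12 cm in front of the lens, and its open side (marked by the orange key) facing the lens. Finish while still holding it there, without jogging the camera, and leave the other things on the dryer where they are.

Things in the scene. Friction and masses are not known exactly. Their poses are not given: they have to be found in the camera images.
- can: Open aluminium rinse can, 130 mm across, 76 mm high, 0.3 kg, empty, loose on the stand's rails (underside 110 mm above the dryer top). Origin: centre of its underside; z up. A fixed handle arches over it along its x; the straight black grip is 15 x 15 mm thick, 64 mm long along the can's x, its centre 128 mm above the origin, free below.
- mat: Round black rubber drip mat, 160 mm across, 4 mm thick, fixed on the dryer top. Origin: centre of its underside (on the dryer top).
- stand: Fixed rinse stand: base plate 124 (x) by 166 (y), 6 mm thick; two flat steel rails along y at x = -52 and +52 mm, 92 mm free between, tops at 110 mm, on thin posts at y = -76 and +76 mm. In the middle a white cup, 49 mm inside, 26 mm high, holds the filter. Origin: centre of the underside, on the dryer top. Stand and mat may swap places.
- filter: Drain-pump filter, 0.09 kg, loose in the stand's cup under the can. Origin: centre of its underside; z up. White cage, 44 mm diameter, z = 0 to 50 mm, open on its +x side; blue flange, 54 mm diameter, 50 to 60 mm, orange key on its +x side; blue bar grip, 12 mm thick (y), 46 mm long (x), 60 to 98 mm. Yaw within 0.3 rad of the stand's.
- cage (a point): Centre of the filter's cage, on its axis, 27 mm above the filter's origin; axes as the filter's.
- lens (a point): Centre of the lens glass of the inspection camera: white head (60 wide, 50 mm high) with black lens, stiff on a steel post at the back right. It looks level along this point's -x; x points from the lens into the head, z up. Lens 150 to 200 mm above the dryer top; the post is 50 mm behind the lens and 240 mm tall.
- focus (a point): The point in the air where the centre of the cage is to be held: on the lens axis, 120 mm in front of the lens glass. Axes as the lens's: the filter is shown correctly when its x axis points along this x axis (toward the lens).
- tissue_box: Bystander, loose, leave alone: tissue carton with a pale blue pattern, 116 x 158 x 112 mm, at the back left of the dryer top. Origin: centre of its underside.
- card_box: Bystander, loose, leave alone: small flat printed card box, 88 x 60 x 19 mm, at the back. Origin: centre of its underside.
- charger: Bystander, loose, leave alone: white wall charger, about 42 mm cube, at the back. Origin: centre of its underside.
- eraser: Bystander, loose, leave alone: eraser in a green sleeve, 21 x 52 x 12 mm, at the front right. Origin: centre of its underside.
- battery: Bystander, loose, leave alone: red and white round battery, 15 x 50 mm, lying at the front right. Origin: centre of its underside.
- camera: The inspection camera's fixed dark round foot (90 mm) and steel post with its head. Origin: centre of the foot's underside; the camera looks along its -x; the lens glass lies 50 mm ahead of the post's axis.

How it is judged (in metres and radians):
On the way, in this order (a step that is already met when the one before it is completed fails the run):
1. the can is lifted clear of the stand by the gripper (height (world z) of can above 0.12 m and contact force between can and stand below 0.05 N and contact force between the fingers and can above 0.5 N), for 0.2 s.
2. the can stands upright on the mat and is released, the filter still in its cup (horizontal distance between can and mat below 0.035 m and height (world z) of can below 0.01 m and angle between can's own z axis and vertical below 0.08 rad and linear speed of can below 0.02 m/s and contact force between the fingers and can below 0.1 N and height (world z) of filter below 0.015 m), for 0.2 s.
3. the filter is drawn up out of the stand in the gripper (height (world z) of filter above 0.04 m and contact force between filter and stand below 0.05 N and contact force between the fingers and filter above 0.5 N), for 0.2 s.
At the end, for the whole second after the job is handed in: Can upright (0.08 rad) and released on the mat, within 35 mm of its centre. Filter held still in the gripper, touching nothing else: cage centre within 20 mm of the point 120 mm before the lens, upright within 0.14 rad, open side facing the lens within 0.20 rad (horizontal distance between can and mat below 0.035 m and height (world z) of can below 0.01 m and angle between can's own z axis and vertical below 0.08 rad and linear speed of each of can, filter below 0.02 m/s and contact force between the fingers and can below 0.1 N and distance between cage and focus below 0.02 m and angle between filter's own z axis and vertical below 0.14 rad and angle between the x axis of filter and the x axis of lens, either way round below 0.2 rad and x of lens in the frame of filter above 0.08 m and height (world z) of filter above 0.09 m and contact force between the fingers and filter above 0.5 N and contact force between filter and stand below 0.05 N and contact force between filter and camera below 0.05 N and contact force between filter and can below 0.05 N and angular speed of filter below 0.15 rad/s); the arm keeps its last pose, push and grip.
It fails at once if the camera is knocked or pushed along its post (lens moved more than 8 mm) (distance of lens from where it was at the start of the episode above 0.008 m).
It fails at once if the can is tipped over (more than 0.6 rad) (angle between can's own z axis and vertical above 0.6 rad).
It fails at once if a bystander on the dryer is moved (more than 30 mm) (distance of any of tissue_box, card_box, charger, eraser, battery from where it was at the start of the episode above 0.03 m).
It also fails if it takes over 54 s, if anything falls off the work surface, if the arm or the gripper's body presses on something with over 40 N, if the wrist force passes 120 N, or if a joint passes its speed limit or range.

## Working session

There is one attempt and no reset: what is moved stays moved. The work goes in short steps, Python scripts to look and compute and a shell command to move; the robot and the scene stay as the last step left them, time stands still between calls to the robot, and variables do not carry over. Pictures are saved under pics/ and viewed, at most 10 in all, crops included, and the job is handed in when it is done.

```bash
mkdir -p pics; python3 - <<'E'
from plant import bot
import cv2,numpy as np
print(bot.get_obs())
for n in("side","top"):
    c=bot.capture(n);cv2.imwrite(f"pics/{n}0.png",c["color"]);print(n,c["fov_y"],c["cx"],c["cy"],[k for k in c]);print(np.round(c["extrinsics"],3))
E
```

```text
{'time': 0.0, 'joint_positions': array([ 1.08302051e+00,  3.42718805e-01,  1.52499588e+00,  1.15235386e-05,
        1.27538024e+00, -1.46001847e-01]), 'dq': array([-0.00016377,  0.00047907, -0.00041431,  0.00062234, -0.00203163,
        0.00061728]), 'tau': array([-7.41390413e-04, -4.31240916e+01, -2.44212896e+01,  7.16469577e-02,
        5.60057920e-02, -1.28123788e-04]), 'tool_pos': array([175.74967759, 494.29371213, 226.05436593]), 'tcp_rot': array([-3.14010797e+00, -2.29457218e-04,  2.79981515e+00]), 'contact_force': array([-0.29187103,  0.00992851, -0.33169219]), 'moment': array([ 0.01280744, -0.00928008,  0.01188179]), 'finger_force': 0.0, 'grip_width': 91.96778115936169}
side 45.743616798595305 245.4377896266002 200.04005312262987 ['color', 'fov_y', 'cx', 'cy', 'extrinsics']
[[-9.810000e-01 -1.920000e-01  1.900000e-02  5.499150e+02]
 [ 1.190000e-01 -5.220000e-01  8.450000e-01 -1.454020e+02]
 [-1.520000e-01  8.310000e-01  5.350000e-01 -1.054326e+03]
 [ 0.000000e+00  0.000000e+00  0.000000e+00  1.000000e+00]]
top 45.08519125455848 262.2260288236984 194.85491089689904 ['color', 'fov_y', 'cx', 'cy', 'extrinsics']
[[-1.500000e-02 -1.000000e+00  1.100000e-02  3.995400e+01]
 [ 9.820000e-01 -1.300000e-02  1.860000e-01 -5.511910e+02]
 [-1.860000e-01  1.400000e-02  9.820000e-01 -1.126114e+03]
 [ 0.000000e+00  0.000000e+00  0.000000e+00  1.000000e+00]]
```

View pics/side0.png

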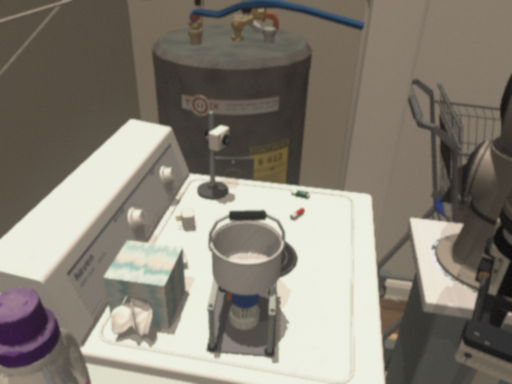

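View pics/top0.png

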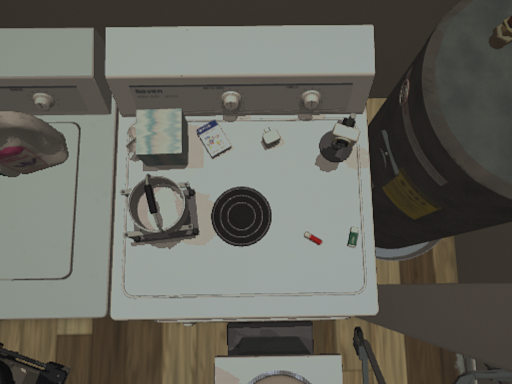

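The side view shows the can on the stand at about (246,255), its black grip at (248,215), the filter below at (243,305) and the camera head at (218,137). The top view shows the mat at (241,216), the grip at (151,195) and the camera head at (345,132).

```bash
cat > h.py <<'E'
import cv2,numpy as np
from plant import bot
def cam(n,save=None):
    c=bot.capture(n)
    if save: cv2.imwrite(f"pics/{save}.png",c["color"])
    return c
def ray(c,p):
    f=c["color"].shape[0]/2/np.tan(np.radians(c["fov_y"])/2);E=np.array(c["extrinsics"])
    d=E[:3,:3].T@np.array([(p[0]-c["cx"])/f,-(p[1]-c["cy"])/f,-1]);return -E[:3,:3].T@E[:3,3],d/np.linalg.norm(d)
def onz(c,p,z):
    o,d=ray(c,p);return o+d*(z-o[2])/d[2]
def proj(c,P):
    f=c["color"].shape[0]/2/np.tan(np.radians(c["fov_y"])/2);E=np.array(c["extrinsics"])
    q=E[:3,:3]@np.array(P,float)+E[:3,3];return np.array([c["cx"]+f*q[0]/-q[2],c["cy"]-f*q[1]/-q[2]])
def tri(c1,p1,c2,p2):
    o1,d1=ray(c1,p1);o2,d2=ray(c2,p2)
    t=np.linalg.lstsq(np.c_[d1,-d2],o2-o1,rcond=None)[0];a,b=o1+t[0]*d1,o2+t[1]*d2
    return (a+b)/2,np.linalg.norm(a-b)
def blobs(c,lo,hi,box,amin=8):
    x0,y0,x1,y1=box;h=cv2.cvtColor(c["color"],cv2.COLOR_BGR2HSV)[y0:y1,x0:x1]
    m=cv2.inRange(h,np.array(lo),np.array(hi));k,_=cv2.findContours(m,cv2.RETR_EXTERNAL,cv2.CHAIN_APPROX_NONE,offset=(x0,y0))
    return sorted([q for q in k if cv2.contourArea(q)>=amin],key=cv2.contourArea,reverse=True)
E
python3 - <<'E'
from h import *
t=cam("top");s=cam("side")
for n,c,b in(("top",t,(120,165,200,245)),("side",s,(205,200,295,240))):
    for q in blobs(c,(0,0,0),(180,255,60),b): print(n,"dark",cv2.minAreaRect(q),cv2.contourArea(q))
for q in blobs(t,(0,0,0),(180,255,70),(200,175,285,260),500): 
    e=cv2.fitEllipse(q);print("mat",e,onz(t,e[0],4))
def crop(c,x,y,w,h): return cv2.resize(c["color"][y:y+h,x:x+w],(400,400*h//w),interpolation=cv2.INTER_CUBIC)
a=np.hstack([crop(t,115,165,100,75),crop(t,310,105,100,75)])
b=np.hstack([crop(s,195,100,60,45),crop(s,200,280,100,75)])
cv2.imwrite("pics/c1.png",np.vstack([a,b]))
E
```

```text
top dark ((172.7326202392578, 227.10983276367188), (42.12766647338867, 79.16239929199219), 49.236392974853516) 557.0
top dark ((151.49998474121094, 192.0), (29.67646026611328, 37.71961212158203), 33.6900634765625) 359.0
side dark ((247.0, 215.5), (5.0, 34.0), 90.0) 159.5
mat ((240.84243774414062, 216.27587890625), (57.874080657958984, 59.118648529052734), 69.95442199707031) [504.17062879  88.51219135   4.        ]
```

View pics/c1.png

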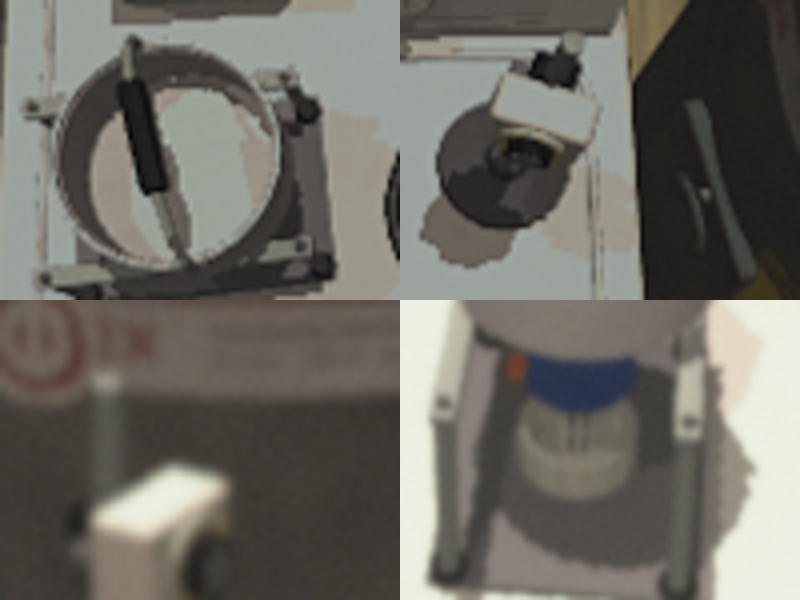

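```bash
python3 - <<'E'
from h import *
np.set_printoptions(suppress=True,precision=1)
t=cam("top");s=cam("side")
T=lambda x,y:(115+x/4,165+y/4)
L=lambda x,y:(310+(x-400)/4,105+y/4)
S=lambda x,y:(195+x/6.667,100+(y-300)/6.667)
a,b=onz(t,T(130,82),245),onz(t,T(155,190),245);print("grip",a,b,(a+b)/2,np.linalg.norm(a-b),np.arctan2(*(a-b)[1::-1]))
print("grip tri",tri(t,T(142.5,136),s,(247,215.5)))
e=onz(t,T(169,158),186);print("rim",e)
print("lens",tri(t,L(530,150),s,S(208,560)))
print("post",tri(t,L(572,40),s,S(105,380)),onz(t,L(572,40),240),onz(s,S(105,380),240))
q=[tri(t,L(510,72),s,S(180,465))]
for z in(190,200,210): print(z,[onz(t,L(*p),z) for p in((510,72),(600,103),(583,148),(493,112))])
print("head corner side: back-top",tri(t,L(510,72),s,S(95,512)))
print("foot",onz(t,L(503,165),5))
# lens centre check
print("rails",[onz(t,T(*p),110) for p in((40,105),(280,78),(60,280),(300,245))])
E
```

```text
grip [538.5 278.  245. ] [480.4 263.1 245. ] [509.4 270.6 245. ] 59.97646625069876 0.25050765627155513
grip tri (array([509.9, 272.2, 237.3]), np.float64(1.5676952876284966))
rim [507.4 269.  186. ]
lens (array([ 647.7, -155.1,  174.7]), np.float64(4.511542597892054))
post (array([ 691. , -168.5,  239.7]), np.float64(3.683316010542799)) [ 692.9 -168.4  240. ] [ 688.7 -166.6  240. ]
190 [array([ 692.4, -142.6,  190. ]), array([ 673.1, -193.8,  190. ]), array([ 646.2, -182.5,  190. ]), array([ 668.4, -131.7,  190. ])]
200 [array([ 688.9, -140.7,  200. ]), array([ 669.7, -191.4,  200. ]), array([ 643.1, -180.2,  200. ]), array([ 665.1, -129.9,  200. ])]
210 [array([ 685.3, -138.9,  210. ]), array([ 666.4, -189. ,  210. ]), array([ 640., -178.,  210.]), array([ 661.8, -128.2,  210. ])]
head corner side: back-top (array([ 688.5, -141.5,  196.4]), np.float64(3.058320165327402))
foot [ 691.8 -169.5    5. ]
rails [array([553.8, 363.9, 110. ]), array([568.6, 219.7, 110. ]), array([447.9, 347.9, 110. ]), array([466.8, 206.2, 110. ])]
```

```bash
cat >> h.py <<'E'
from scipy.spatial.transform import Rotation as Ro
def go(P,yaw):
    "remaining shift (mm, tool axes after turn is done and now) and yaw turn wz for a down-pointing pose"
    o=bot.get_obs();R=Ro.from_euler("xyz",o["tcp_rot"]);G=Ro.from_euler("xyz",[np.pi,0,yaw]);d=np.array(P)-o["tool_pos"]
    print("pos",o["tool_pos"].round(1),"t",o["time"],"shift now",R.inv().apply(d).round(1),"after turn",G.inv().apply(d).round(1),"rotvec",(R.inv()*G).as_rotvec().round(3),"w",round(o["grip_width"],1))
E
python3 -m crank '[[0,0,-0.015,0,0,-0.148],[0,0,-0.015,0,0,-0.148],[0,0,-0.015,0,0,-0.148],[0,0,-0.015,0,0,-0.148],[0,0,0,0,0,0]]' 100
python3 -c "from h import *;go([509.5,271,285],3.392)"
```

```text
time: 0.92
tool_pos: [176.2, 495.1, 287.6]
tcp_rot: [3.14, 0.002, -2.893]
contact_force: [0.4, 0.7, 0.6]
grip_width: 91.6
finger_force: 0.0
pos [176.2 495.1 287.6] t 0.925 shift now [-267.9 -299.3    2.5] after turn [-267.4 -299.7    2.6] rotvec [ 0.002  0.002 -0.001] w 91.6
```

```bash
R='[[-0.0267,-0.03,0,0,0,0],[-0.0267,-0.03,0,0,0,0],[-0.0267,-0.03,0,0,0,0],[-0.0267,-0.03,0,0,0,0],[-0.0267,-0.03,0,0,0,0]]' ; unset R
python3 -m crank '[[-0.0267,-0.03,0,0,0,0],[-0.0267,-0.03,0,0,0,0],[-0.0267,-0.03,0,0,0,0],[-0.0267,-0.03,0,0,0,0],[-0.0267,-0.03,0,0,0,0]]' >/dev/null
python3 -m crank '[[-0.0267,-0.03,0,0,0,0],[-0.0267,-0.03,0,0,0,0],[-0.0267,-0.03,0,0,0,0],[-0.0267,-0.03,0,0,0,0],[-0.0267,-0.03,0,0,0,0]]' >/dev/null
python3 -m crank '[[0,0,0,0,0,0],[0,0,0,0,0,0]]'
python3 - <<'E'
from h import *
go([509.5,271,219],3.392)
t=cam("top");s=cam("side")
print(proj(t,[509.5,271,285]),proj(s,[509.5,271,285]))
def crop(c,x,y,w,h): return cv2.resize(c["color"][y:y+h,x:x+w],(400,400*h//w),interpolation=cv2.INTER_CUBIC)
cv2.imwrite("pics/c2.png",np.hstack([crop(t,90,140,130,150),crop(s,180,150,130,150)]))
E
```

```text
time: 2.42
tool_pos: [508.3, 270.2, 285.9]
tcp_rot: [3.141, -0.002, -2.893]
contact_force: [0.1, -0.3, -1.3]
grip_width: 91.8
finger_force: 0.0
pos [508.3 270.2 285.9] t 2.425 shift now [-1.4  0.5 66.9] after turn [-1.3  0.5 66.9] rotvec [ 0.    -0.002 -0.002] w 91.8
[145.93660532 195.40257819] [247.52968731 191.22302312]
```

View pics/c2.png

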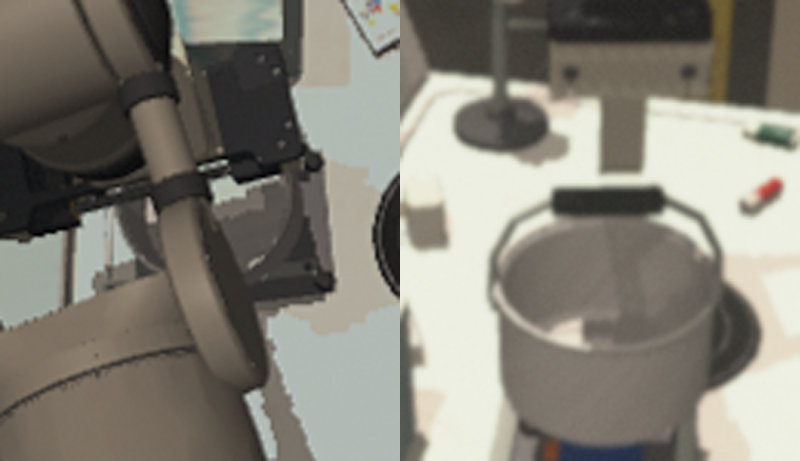

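The gripper is over the handle: the near finger at crop (622,140) and the black grip at (607,200). The small offset matches the finger's place along the tool's y axis, so I go straight down.

```bash

python3 -m crank '[[-0.0015,0.0005,0.017,0,0,0],[0,0,0.017,0,0,0],[0,0,0.017,0,0,0],[0,0,0.016,0,0,0],[0,0,0,0,0,0]]'
python3 -m crank '[[0,0,0,0,0,0],[0,0,0,0,0,0],[0,0,0,0,0,0],[0,0,0,0,0,0],[0,0,0,0,0,0]]' 0
python3 -m crank '[[0,0,0,0,0,0],[0,0,0,0,0,0]]'
```

```text
time: 3.15
tool_pos: [508.9, 271.5, 218.8]
tcp_rot: [-3.142, -0.002, -2.891]
contact_force: [0.2, 0.0, -0.3]
grip_width: 91.9
finger_force: 0.0
time: 3.78
tool_pos: [510.3, 270.9, 219.8]
tcp_rot: [3.142, 0.0, -2.891]
contact_force: [0.4, -0.3, 0.3]
grip_width: 46.5
finger_force: 0.0
time: 4.03
tool_pos: [510.3, 271.0, 219.7]
tcp_rot: [3.142, 0.0, -2.891]
contact_force: [-0.0, 0.1, -0.8]
grip_width: 26.6
finger_force: 0.0
```

```bash

python3 -m crank '[[0,0,0,0,0,0],[0,0,0,0,0,0],[0,0,0,0,0,0]]'
python3 -m crank '[[0,0,-0.005,0,0,0],[0,0,-0.01,0,0,0],[0,0,-0.015,0,0,0],[0,0,-0.015,0,0,0],[0,0,0,0,0,0]]'
python3 -c "from h import *;go([504.2,88.5,265],3.392)"
```

```text
time: 4.4
tool_pos: [510.2, 271.0, 219.6]
tcp_rot: [3.141, -0.0, -2.891]
contact_force: [0.1, 1.4, -1.6]
grip_width: 15.0
finger_force: 30.0
time: 5.03
tool_pos: [511.0, 271.3, 266.8]
tcp_rot: [3.141, 0.004, -2.891]
contact_force: [0.7, -0.4, -2.1]
grip_width: 14.6
finger_force: 30.0
pos [511.  271.3 266.8] t 5.025 shift now [  51.9 -175.4    1.5] after turn [  51.9 -175.4    1.8] rotvec [ 0.     0.004 -0.   ] w 14.6
```

```bash

python3 -m crank '[[0.0026,-0.0088,0,0,0,0],[0.0052,-0.0175,0,0,0,0],[0.0052,-0.0175,0,0,0,0],[0.0052,-0.0175,0,0,0,0],[0.0052,-0.0175,0,0,0,0]]'>/dev/null
python3 -m crank '[[0.0052,-0.0175,0,0,0,0],[0.0052,-0.0175,0,0,0,0],[0.0052,-0.0175,0,0,0,0],[0.0052,-0.0175,0,0,0,0],[0.0052,-0.0175,0,0,0,0]]' >/dev/null
python3 -m crank '[[0.0026,-0.0088,0,0,0,0],[0,0,0,0,0,0],[0,0,0,0,0,0],[0,0,0,0,0,0]]'
python3 - <<'E'
from h import *
go([504.2,88.5,114],3.392)
t=cam("top","top2");s=cam("side","side2")
def crop(c,x,y,w,h): return cv2.resize(c["color"][y:y+h,x:x+w],(400,400*h//w),interpolation=cv2.INTER_CUBIC)
cv2.imwrite("pics/c3.png",np.hstack([crop(t,110,140,180,150),crop(s,170,150,180,150)]))
E
```

```text
time: 6.78
tool_pos: [503.2, 89.0, 264.7]
tcp_rot: [3.141, 0.0, -2.891]
contact_force: [-0.1, 0.1, -1.8]
grip_width: 15.0
finger_force: 30.0
pos [503.2  89.  264.7] t 6.775 shift now [ -0.8  -0.7 150.7] after turn [ -0.8  -0.7 150.7] rotvec [0.    0.    0.001] w 15.0
```

View pics/c3.png

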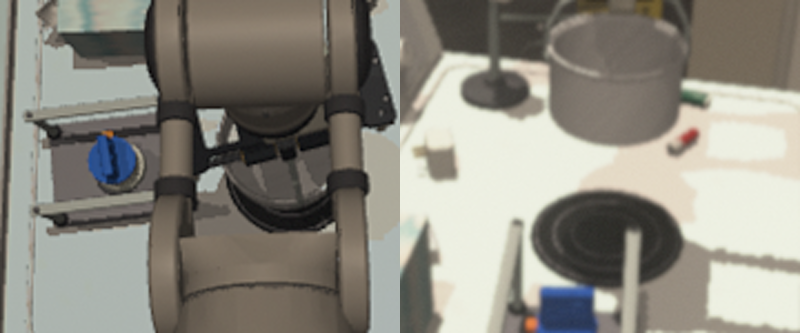

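The can hangs upright over the mat, which is at crop (605,235) in the side view. The filter stands in the cup with its bar at top-crop (110,158). Lowering now.

```bash

python3 -m crank '[[-0.0008,-0.0007,0.025,0,0,0],[0,0,0.03,0,0,0],[0,0,0.03,0,0,0],[0,0,0.03,0,0,0],[0,0,0.02,0,0,0]]'>/dev/null
python3 -m crank '[[0,0,0.008,0,0,0],[0,0,0.004,0,0,0],[0,0,0.004,0,0,0],[0,0,0.001,0,0,0],[0,0,0,0,0,0]]'
```

```text
time: 8.12
tool_pos: [504.9, 88.2, 113.8]
tcp_rot: [-3.142, 0.002, -2.891]
contact_force: [-1.4, 2.5, 5.2]
grip_width: 14.8
finger_force: 30.0
```

```bash

python3 -m crank '[[0,0,0,0,0,0],[0,0,0,0,0,0],[0,0,0,0,0,0],[0,0,0,0,0,0],[0,0,0,0,0,0]]' 60
python3 -m crank '[[0,0,0,0,0,0],[0,0,-0.01,0,0,0],[0,0,-0.03,0,0,0],[0,0,-0.04,0,0,0],[0,0,-0.04,0,0,0]]'
python3 -m crank '[[0,0,-0.04,0,0,0],[0,-0.04,0,0,0,0],[0,-0.06,0,0,0,0],[0,-0.06,0,0,0,0],[0,0,0,0,0,0]]'
python3 - <<'E'
from h import *
np.set_printoptions(suppress=True,precision=1)
t=cam("top","top3");s=cam("side","side3")
def crop(c,x,y,w,h): return cv2.resize(c["color"][y:y+h,x:x+w],(400,400*h//w),interpolation=cv2.INTER_CUBIC)
cv2.imwrite("pics/c4.png",np.vstack([np.hstack([crop(t,120,180,80,60),crop(s,205,265,80,60)]),np.hstack([crop(t,190,160,120,90),crop(s,200,170,120,90)])]))
for n,c,b in(("t",t,(120,180,200,240)),("s",s,(205,265,285,325))):
    q=blobs(c,(105,120,40),(130,255,255),b)[0];print(n,cv2.boundingRect(q),cv2.minAreaRect(q))
    for k in blobs(c,(3,140,120),(18,255,255),b,1)[:2]: print("orange",cv2.boundingRect(k))
E
```

```text
time: 8.75
tool_pos: [504.2, 87.9, 112.7]
tcp_rot: [3.142, -0.0, -2.891]
contact_force: [-0.5, -0.3, 0.3]
grip_width: 54.5
finger_force: 0.0
time: 9.38
tool_pos: [504.0, 88.0, 234.6]
tcp_rot: [-3.142, 0.001, -2.891]
contact_force: [0.4, -1.0, 0.0]
grip_width: 55.4
finger_force: 0.0
time: 10.0
tool_pos: [544.2, -70.8, 272.9]
tcp_rot: [-3.141, 0.0, -2.897]
contact_force: [0.3, 0.2, 0.3]
grip_width: 55.1
finger_force: 0.0
t (150, 201, 21, 22) ((160.0, 211.5), (21.0, 20.0), 90.0)
orange (157, 199, 4, 3)
s (232, 279, 26, 28) ((244.1519317626953, 292.8867492675781), (26.699886322021484, 25.01800537109375), 86.98721313476562)
orange (226, 293, 5, 6)
```

View pics/c4.png

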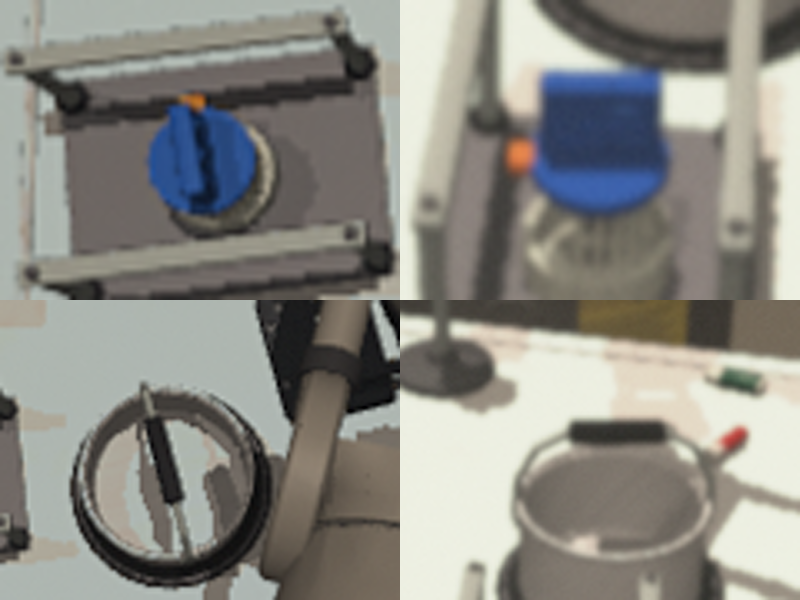

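```bash
python3 - <<'E'
from h import *
np.set_printoptions(suppress=True,precision=1)
t=cam("top");s=cam("side")
T=lambda x,y:(120+x/5,180+y/5)
S=lambda x,y:(205+(x-400)/5,265+y/5)
b,e=tri(t,T(185,160),s,S(602,80));print("bar top",b,e)
k,e=tri(t,T(193,102),s,S(521,157));print("key",k,e)
a1,a2=onz(t,T(179,110),b[2]),onz(t,T(191,209),b[2]);print("bar ends",a1,a2,np.linalg.norm(a1-a2),"yaw",np.arctan2(*(a1-a2)[1::-1]))
f=onz(t,T(203,160),b[2]-38);print("flange",f,"yaw key",np.arctan2(*(k-f)[1::-1]),np.arctan2(*(k-b)[1::-1]))
for p in((20,62),(342,18),(28,272),(355,235)): print(onz(t,T(*p),110))
go([b[0],b[1],280],3.3)
E
```

```text
bar top [504.9 287.4 101.7] 2.8100739056513975
key [537.3 292.5  62.1] 3.262418449479695
bar ends [528.  290.9 101.7] [479.6 283.8 101.7] 48.89223111642783 yaw 0.14530074917971209
flange [509.2 286.6  63.7] yaw key 0.20882661694732893 0.15646425464324928
[551.  366.2 110. ]
[570.7 211.5 110. ]
[449.5 358.3 110. ]
[464.9 203.8 110. ]
pos [543.6 -66.  273.1] t 10.2 shift now [-50.4 352.   -6.8] after turn [-17.5 355.1  -6.9] rotvec [0.  0.  0.1] w 55.1
```

```bash

python3 -m crank '[[0,0,0,0,0,0.1],[-0.002,0.025,0,0,0,0],[-0.002,0.04,0,0,0,0],[-0.002,0.04,0,0,0,0],[-0.002,0.04,0,0,0,0]]' 70 >/dev/null
python3 -m crank '[[-0.002,0.04,0,0,0,0],[-0.002,0.04,0,0,0,0],[-0.002,0.04,0,0,0,0],[-0.002,0.04,0,0,0,0],[-0.002,0.03,0,0,0,0]]' >/dev/null
python3 -m crank '[[0,0.018,0.02,0,0,0],[0,0,0.03,0,0,0],[0,0,0.03,0,0,0],[0,0,0,0,0,0],[0,0,0,0,0,0]]'
python3 - <<'E'
from h import *
go([507,287,73],3.29)
E
```

```text
time: 12.08
tool_pos: [508.9, 285.6, 194.3]
tcp_rot: [3.141, 0.002, -2.99]
contact_force: [0.0, -0.3, 0.8]
grip_width: 64.1
finger_force: 0.0
pos [508.9 285.6 194.3] t 12.075 shift now [  1.9   1.6 121.3] after turn [  1.7   1.7 121.3] rotvec [0.001 0.002 0.003] w 64.1
```

```bash

python3 -m crank '[[0.002,0.002,0.03,0,0,0],[0,0,0.03,0,0,0],[0,0,0.025,0,0,0],[0,0,0.02,0,0,0],[0,0,0.01,0,0,0]]'
python3 -m crank '[[0,0,0.004,0,0,0],[0,0,0.002,0,0,0],[0,0,0,0,0,0]]'
python3 -m crank '[[0,0,0,0,0,0],[0,0,0,0,0,0],[0,0,0,0,0,0],[0,0,0,0,0,0],[0,0,0,0,0,0]]' 0
python3 -m crank '[[0,0,0,0,0,0],[0,0,0,0,0,0],[0,0,0,0,0,0],[0,0,0,0,0,0],[0,0,0,0,0,0]]'
```

```text
time: 12.7
tool_pos: [507.0, 286.7, 78.3]
tcp_rot: [3.141, 0.001, -2.991]
contact_force: [0.3, 0.4, 0.3]
grip_width: 64.0
finger_force: 0.0
time: 13.08
tool_pos: [506.8, 286.5, 72.4]
tcp_rot: [3.141, 0.001, -2.991]
contact_force: [-0.3, 0.2, 0.3]
grip_width: 64.1
finger_force: 0.0
time: 13.7
tool_pos: [506.5, 286.3, 71.7]
tcp_rot: [3.142, 0.0, -2.991]
contact_force: [0.2, 0.1, -0.5]
grip_width: 19.0
finger_force: 0.0
time: 14.32
tool_pos: [506.4, 286.4, 71.7]
tcp_rot: [3.141, -0.0, -2.991]
contact_force: [0.5, 0.9, -1.3]
grip_width: 12.0
finger_force: 30.0
```

```bash

python3 -m crank '[[0,0,-0.005,0,0,0],[0,0,-0.01,0,0,0],[0,0,-0.02,0,0,0],[0,0,-0.025,0,0,0],[0,0,-0.025,0,0,0]]'
python3 -m crank '[[0,0,-0.03,0,0,0],[0,0,-0.03,0,0,0],[0,0,-0.03,0,0,0],[0,0,-0.015,0,0,0],[0,0,0,0,0,0]]'
python3 - <<'E'
from h import *
np.set_printoptions(suppress=True,precision=1)
go([507,287,260],3.29)
t=cam("top","top4");s=cam("side","side4")
def crop(c,x,y,w,h): return cv2.resize(c["color"][y:y+h,x:x+w],(400,400*h//w),interpolation=cv2.INTER_CUBIC)
cv2.imwrite("pics/c5.png",np.hstack([crop(t,100,150,120,90),crop(s,185,170,120,90)]))
go([531,-110,260],2.79)
E
```

```text
time: 14.95
tool_pos: [506.5, 286.1, 158.3]
tcp_rot: [-3.141, 0.0, -2.991]
contact_force: [0.5, 0.6, -2.4]
grip_width: 11.8
finger_force: 30.0
time: 15.58
tool_pos: [506.7, 286.4, 262.7]
tcp_rot: [3.141, 0.002, -2.991]
contact_force: [0.5, 0.9, -1.2]
grip_width: 12.0
finger_force: 30.0
pos [506.7 286.4 262.7] t 15.575 shift now [-0.3  0.6  2.7] after turn [-0.3  0.6  2.7] rotvec [0. 0. 0.] w 12.0
pos [506.  286.1 260.7] t 15.675 shift now [  34.5 -395.3    0.9] after turn [-159.9 -363.2    0.7] rotvec [-0.  -0.   0.5] w 12.3
```

View pics/c5.png

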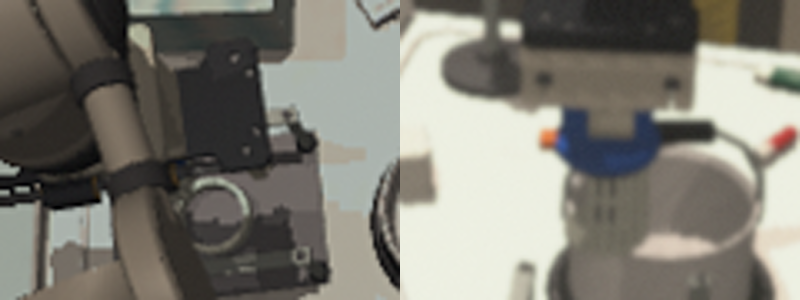

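The filter is held upright: blue flange at crop (608,145), orange key at (548,138) facing the back. Carrying it to the camera.

```bash

python3 -m crank '[[0.0015,-0.02,0,0,0,0],[0.0035,-0.035,0,0,0,0],[0.0035,-0.035,0,0,0,0],[0.0035,-0.035,0,0,0,0],[0.0035,-0.035,0,0,0,0]]'>/dev/null
python3 -m crank '[[0.0035,-0.035,0,0,0,0],[0.0035,-0.035,0,0,0,0],[0.0035,-0.035,0,0,0,0],[0.0035,-0.035,0,0,0,0],[0.0035,-0.035,0,0,0,0]]'>/dev/null
python3 -m crank '[[0.001,-0.035,0,0,0,0],[0,-0.025,0,0,0,0.05],[0,0,0,0,0,0.1],[0,0,0,0,0,0.1],[0,0,0,0,0,0.1]]'>/dev/null
python3 -m crank '[[0,0,0,0,0,0.1],[0,0,0,0,0,0.05],[0,0,0,0,0,0],[0,0,0,0,0,0]]'
python3 - <<'E'
from h import *
go([531,-110,213],2.79)
t=cam("top","top5");s=cam("side","side5")
def crop(c,x,y,w,h): return cv2.resize(c["color"][y:y+h,x:x+w],(400,400*h//w),interpolation=cv2.INTER_CUBIC)
cv2.imwrite("pics/c6.png",np.hstack([crop(t,260,90,120,120),crop(s,190,80,120,120)]))
E
```

```text
time: 18.05
tool_pos: [531.5, -109.7, 261.3]
tcp_rot: [-3.142, -0.001, 2.792]
contact_force: [0.5, 0.6, -0.9]
grip_width: 12.1
finger_force: 30.0
pos [ 531.5 -109.7  261.3] t 18.05 shift now [ 0.4 -0.4 48.3] after turn [ 0.4 -0.4 48.3] rotvec [-0.    -0.001  0.002] w 12.1
```

View pics/c6.png

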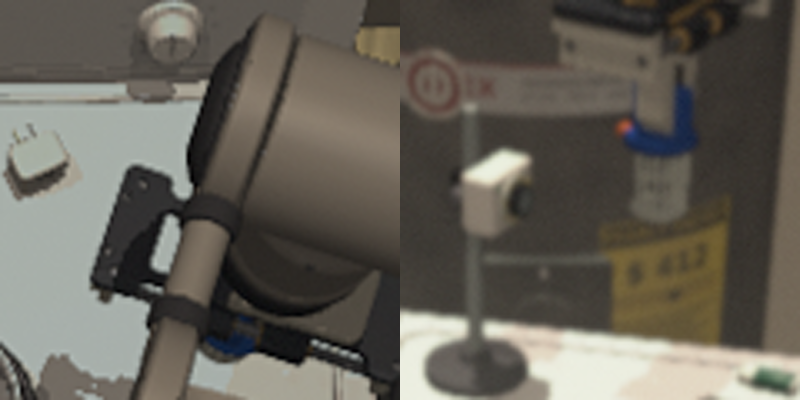

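The camera head is at crop (497,195), its lens at (520,197), and the filter hangs before it with its cage near (661,184) and its orange key on the lens side (625,127). I check heights in the side view before lowering.

```bash
python3 - <<'E'
from h import *
np.set_printoptions(suppress=True,precision=1)
s=cam("side");t=cam("top")
for z in(215,220,225,230): print("cage",z,proj(s,[531.5,-109.7,z]),"seen 268.3,135.2")
print("bottom",proj(s,[531.5,-109.7,196]),"seen ~268.3,145")
for z in(165,170,175,180): print("lens",z,proj(s,[644,-151.4,z]),"seen 226,139.1")
print("lens top",proj(t,[644,-151.4,172]),"seen 342.5,142.5")
# head silhouette: white blob in side
for q in blobs(s,(0,0,130),(180,90,255),(205,120,232,155),20): print(cv2.boundingRect(q))
E
```

```text
cage 215 [267.4 135.9] seen 268.3,135.2
cage 220 [267.5 134. ] seen 268.3,135.2
cage 225 [267.6 132.1] seen 268.3,135.2
cage 230 [267.7 130.2] seen 268.3,135.2
bottom [267.1 143. ] seen ~268.3,145
lens 165 [226.5 142.8] seen 226,139.1
lens 170 [226.4 141.1] seen 226,139.1
lens 175 [226.4 139.3] seen 226,139.1
lens 180 [226.4 137.6] seen 226,139.1
lens top [340.9 145.4] seen 342.5,142.5
(209, 125, 20, 24)
```

```bash

python3 -m crank '[[-0.003,0,0.012,0,0,0],[0,0,0.015,0,0,0],[0,0,0.012,0,0,0],[0,0,0.007,0,0,0],[0,0,0,0,0,0]]'
python3 -m crank '[[0,0,0,0,0,0],[0,0,0,0,0,0],[0,0,0,0,0,0],[0,0,0,0,0,0]]'
python3 - <<'E'
from h import *
t=cam("top","top6");s=cam("side","side6")
def crop(c,x,y,w,h): return cv2.resize(c["color"][y:y+h,x:x+w],(400,400*h//w),interpolation=cv2.INTER_CUBIC)
cv2.imwrite("pics/c7.png",np.hstack([crop(t,170,110,200,200),crop(s,190,90,120,120)]))
E
```

```text
time: 18.88
tool_pos: [534.5, -110.2, 215.0]
tcp_rot: [3.141, -0.001, 2.792]
contact_force: [0.3, -0.3, -0.6]
grip_width: 11.6
finger_force: 30.0
time: 19.38
tool_pos: [534.9, -110.4, 215.9]
tcp_rot: [3.141, 0.0, 2.792]
contact_force: [0.4, -1.0, -1.7]
grip_width: 12.0
finger_force: 30.0
```

View pics/c7.png

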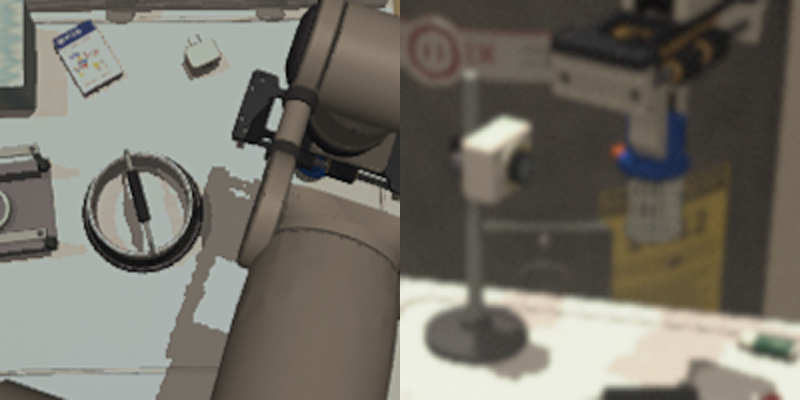

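The can stands on the mat. The cage is at about pixel (266.5,152.4), within about 4 mm of where the focus point should appear, and the key faces the lens. Handing in.

```bash
python3 -c "
from plant import bot
print(bot.close_job())"
```

```text
the job is handed in; nothing more can be done
None
```

I handed the job in at about 19.5 s, but `close_job()` gave no verdict: the can stands released on the mat, and the filter is held upright before the lens, key toward it, with the cage about 4 mm from the focus point by my estimate from the images.

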